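# Cap the scriber pot and hold the bayonet lid half-way

### The job

Take the scriber (the shortest rod) out of the wooden stand and stand it upright in the middle of the metal pot, leaving the pencil and the marker in the stand. Then put the bayonet lid on over it, its two pins down through the notches until the flange sits on the rim, and turn it clockwise (from above) half-way to the lock, 45 degrees, in line with the single ribs on the pot, without going on to the click. The lid springs back when let go, so finish while still gripping it there, so that I can adjust the lock plunger.

Things in the scene. Friction and masses are not known exactly. Their poses are not given: they have to be found in the camera images.
- pot: Fixed aluminium pot 95 mm high, tube 76 mm outside diameter on a 100 mm round foot. Origin: centre of its underside, z up; the two notches in its mouth lie on its +x and -x sides. Outside the rim: a pair of short ribs beside each notch, one long rib 45 degrees clockwise (from above) of each notch, and the round lock plunger 81 degrees clockwise of the +x notch
- pot_mouth (a point): centre of the pot's mouth, level with the rim's top, 95 mm above the bench. The mouth is a ledge 8 mm thick, its round opening 54 mm in diameter, with two notches 15 mm wide that reach out to 33 mm from the axis; below the ledge the bore is 66 mm
- pot_floor (a point): where the scriber's foot belongs: centre of the pot's inner floor, 6 mm above the bench. A central sleeve guides the scriber: bore 15 mm up to 51 mm above the bench, then a funnel that widens to 48 mm at a height of 74 mm. Upright in it the scriber's top stands 126 mm above the bench
- ring (a joint): sprung ring inside the pot, rad: 0 at rest, grows as the lid turns clockwise from above: ring = lid turn - 0.2 (free play, +-0.08). Pushes back with 0.05 N m at 0 and 0.10 N m per rad more, and turns the lid back when let go. The lid cannot turn anticlockwise from the notches. The lock plunger is met at a lid turn of 1.3 rad and clicks at 1.57
- lid: Loose aluminium top-hat lid, 0.25 kg, upright on the bench. Origin: centre of its underside, z up. Barrel 49 mm diameter, 61 mm high, hollow below (bore 40, depth 56); flange 71 mm diameter at z = 17 to 23 mm with two small pointers on +x and -x; two radial pins 8 mm thick on +x and -x at z = 0 to 8 mm, tips 30 mm from the axis. Fully seated, its origin is 78 mm above the bench
- lid_bar (a point): middle of the lid's grip bar, 75 mm above the lid's origin. The bar runs along the lid's x axis on top of the barrel: 48 mm long, 14 mm thick (y), from z = 61 to 87 mm of the lid. The lid is the same after a half turn
- stand: Fixed wooden stand, 46 x 126 x 45 mm (x, y, z), origin at the centre of its underside, with three 12.5 mm square holes 35 mm deep (floor at z = 10 mm) in a row along its y axis, 40 mm apart. Each holds one upright rod: scriber, pencil and marker, in any order
- scriber: The scriber, a plain light metal rod 9 mm thick and 120 mm long, 20 g, the shortest of the three, standing upright in a stand hole with its top 130 mm above the bench. The body's y axis points along the rod to its top end, its origin is at mid-length on the rod's side
- scriber_top (a point): centre of the scriber's upper end
- scriber_foot (a point): centre of the scriber's lower end
- pencil_red_top (a point): upper end of the red pencil, 9 mm thick, 140 mm long, in the stand; leave it there
- marker_black_top (a point): upper end of the black marker, 11 mm thick, 135 mm long, in the stand; leave it there
Mind the look-alikes: they are no part of the job. Of the things shaped like the scriber, the metal one is meant.

How it is judged:
On the way, in this order (a step that is already met when the one before it is completed fails the run):
1. the scriber stands upright in the pot's sleeve (horizontal distance between scriber_foot and pot below 0.01 m and z of scriber_foot in the frame of pot below 0.011 m and angle between scriber's own y axis and vertical below 0.2 rad), for 0.2 s.
2. the lid sits on the pot with its pins through the notches (all of step 1 and horizontal distance between lid and pot below 0.004 m and z of lid in the frame of pot between 0.075 and 0.081 m and angle between lid's own z axis and vertical below 0.08 rad), for 0.1 s.
3. the lid is turned half-way (all of step 2 and angle between the x axis of lid and the x axis of pot, either way round between 0.6 and 0.97 rad and value of joint ring between 0.33 and 0.95 rad), for 0.2 s.
At the end, for the whole second after the job is handed in: Scriber upright in the pot (foot within 10 mm of the axis and 5 mm of the floor, tilt under 0.2 rad); lid on the rim (4 mm of the axis, 3 mm of fully down), turned 45 degrees (34 to 55) from the notches with the ring turned along (0.33 to 0.95), still, gripped by the fingers (over 2 N) (all of step 3 and contact force between the fingers and lid above 2 N and linear speed of lid below 0.02 m/s and angular speed of lid below 1 rad/s); the arm keeps its last pose, push and grip.
It fails at once if the lid is turned on to the lock (ring over 1.2 rad) (value of joint ring above 1.2 rad).
It fails at once if the pencil or the marker is pulled out of the stand or knocked over (distance of any of pencil_red_top, marker_black_top from where it was at the start of the episode above 0.04 m).
It also fails if it takes over 61 s, if anything falls off the work surface, if the arm or the gripper's body presses on something with over 40 N, if the wrist force passes 120 N, or if a joint passes its speed limit or range.

### The arm

A 6-joint arm with a two-finger parallel gripper is mounted at the origin on a cart in front of the work surface, level with it; the furniture and walls round the work are solid. World frame = base frame: x ahead of the robot, y to its left, z up, the work surface at z = 0. Lengths are in m, angles in rad, forces in N, time in s.
With the tool pointing down it reaches from about 0.375 to 0.975 m from the base axis. Payload 3.8 kg.
Tool frame: the origin (TCP) lies between the finger pads; the fingertips stand 17 mm ahead of it and the grasp point (between the pads) lies 2 mm behind it; y points along the fingers, z is the direction in which the jaws open and shut, and the axes are right-handed (so a half turn about y gives the same grasp; the last joint's range is limited). The gripper opens to 85 mm and grips with 20 to 120 N. Pads are 22 mm wide; open, the fingers measure 114 mm over their backs; the gripper's body (76 mm by 85 mm) begins 54 mm behind the grasp point. The pads swing forward as they close: fully open they stand 13 mm farther back than shut.
Start: joints at [-1.345, 0.264, 1.604, -0, 1.274, -0.037], TCP at [0.175, -0.652, 0.248] pointing down, gripper open.
Joint ranges: [-2.63, 2.63], [-0.94, 2.18], [0.31, 2.57], [-1.31, 4.45], [0, 2.66], [-2.55, 2.55]. Speed limits (rad/s): [2.57, 2.57, 3.14, 3.14, 3.14, 3.14].

### API

Orientations are given as a rotation vector (axis times angle).
In Python, from workcell import bot, eyes, nets gives the robot as it stands. The module is installed in compiled form; this text tells all that it offers.
- The arm moves only by the tool jog_arm, never from a script. Its arguments are lists of equal length, an entry for each row: "turn": the turn, a rotation vector about the tool's x, y, z in rad, a list of three; "slide": the shift along the tool's x, y, z in mm, a list of three; "grip": the opening in per cent of the stroke, from 0 (shut) to 100 (fully open). A call has 1 to 5 rows; each row shifts and turns the commanded pose from where the row before left it, along the tool's axes as they then stand; what a row does not reach is not made up. A row lasts 1/10 s, in which the tool goes at most 50 mm and 8.59 degrees, less where a joint would pass 70% of its speed; a pose out of reach is approached as far as the arm can. A call with a gripper value outside its range is refused whole. The fingers move at their own pace and stop on an object; "newtons" is the grip in N (left out, the last holds). Time passes only in rows, so rows that do not move let the fingers close. It gives the time, the measured TCP pose, the force and the opening at its end, in the units of the state.
- bot.read_state(): the state, without advancing time (a new reading comes with each control period).
- eyes.read_camera(name): name is "scene" or "top" or "wrist"; returns a dict with "img" (384x512x3 uint8, red, green, blue), "depth" (384x512 float32, m along the optical axis (not along the pixel's ray), 0 where there is no reading), "intrinsics" (3x3 intrinsics, pixels), "distortion" ([k1, k2, p1, p2, k3] as OpenCV has them; the pictures are not rectified), "position" and "rotation" of the camera in the world. Camera axes: x right, y down, z forward; pixel columns grow to the right and rows downward; lengths in m; the calibration is good to about 2 mm. A picture is of the moment at which its call begins.
- bot.finish_job(): hands the job in, once; it reports no verdict.
Trained networks look in a picture, given as the dict that the camera call returned (one of the last four; its "shot" number tells which), for a name from the list of things; names that differ only in an ending like _2 or _b are one class to them, and where a whole thing is asked for, a point or a joint stands for the part that bears it (a point fixed in the world has none). Each returns a list of dicts, best first, with "conf" (0 to 1); they miss things now and then, are a little off and sometimes report something else, mostly with a low value. They report only what shows in the picture. A call takes as long as a camera call. They do not tell look-alikes from the thing itself.
- nets.search_frame(thing, picture): "xyz" ([x, y, z] in m, in the coordinates of the camera as it stood for that picture, good to about 4 mm: the middle of the surface that is visible of it).
The state is a dict: "time": time; "q": joint angles; "joint_vel": joint speeds; "joint_torque": joint torques, N m; "tool_pos": TCP position; "tcp_rot": TCP orientation; "wrist_force": force on the tool from outside, world axes, zero at the start; "torque": the same for the moment, N m; "width": opening from 0.0 (shut) to 1.0 (fully open).
Only numpy, scipy, OpenCV 4.12 (cv2) and the standard library are available. Lean on these libraries where they do the work, as an engineer would, in place of code of your own. Each camera call takes 0.05 s, during which the arm holds its last target.

## Working session

There is one attempt and no reset: what is moved stays moved. The work goes in short steps, Python scripts to look and compute and a tool call to move; the robot and the scene stay as the last step left them, time stands still between calls to the robot, and variables do not carry over. Pictures are saved under pics/ and viewed, and the job is handed in when it is done.

Besides the shell and the picture viewer there is one more tool, called as name(argument=value, ...), one argument or row to a line, values as JSON. jog_arm: Moves the arm, as the interface text tells. Its arguments: {"type":"object","properties":{"turn":{"type":"array"},"slide":{"type":"array"},"grip":{"type":"array"},"newtons":{"type":"number"}},"required":["turn","slide","grip"]}

```bash
mkdir -p pics; cat > h.py <<'E'
import numpy as np,cv2
from workcell import bot,eyes,nets
from scipy.spatial.transform import Rotation as R
def cap(n,f):
    p=eyes.read_camera(n); cv2.imwrite('pics/'+f+'.png',p['img'][:,:,::-1]); 
    import pickle; pickle.dump(p,open('pics/'+f+'.pkl','wb')); return p
def rotm(p):
    r=np.array(p['rotation'],float); return r if r.shape==(3,3) else R.from_rotvec(r).as_matrix()
def w(p,x): return rotm(p)@np.array(x)+np.array(p['position'])
def cloud(p):
    h,wd=p['depth'].shape; v,u=np.mgrid[:h,:wd]
    n=cv2.undistortPoints(np.stack([u,v],-1).reshape(-1,1,2).astype(np.float64),np.array(p['intrinsics']),np.array(p['distortion'])).reshape(h,wd,2)
    d=p['depth']; c=np.stack([n[...,0]*d,n[...,1]*d,d],-1)
    return c@rotm(p).T+np.array(p['position'])
def ray(p,u,v):
    n=cv2.undistortPoints(np.array([[[u,v]]],float),np.array(p['intrinsics']),np.array(p['distortion']))[0,0]
    return np.array(p['position']),rotm(p)@np.array([n[0],n[1],1.])
def atz(p,u,v,z):
    o,d=ray(p,u,v); return o+d*(z-o[2])/d[2]
def proj(p,X):
    Rm=rotm(p); c=(np.array(X)-np.array(p['position']))@Rm
    return cv2.projectPoints(c.reshape(-1,1,3),np.zeros(3),np.zeros(3),np.array(p['intrinsics']),np.array(p['distortion']))[0].reshape(-1,2)
E
python3 - <<'E'
from h import *
np.set_printoptions(precision=4,suppress=True)
print(bot.read_state())
for n in ['scene','top','wrist']:
    p=cap(n,n+'1'); print(n,p['position'],p['rotation'],p['intrinsics'])
    for t in ['pot','lid','lid_bar','stand','scriber','scriber_top','pencil_red_top','marker_black_top']:
        for d in nets.search_frame(t,p)[:3]: print(t,round(d['conf'],2),w(p,d['xyz']))
E
```

```text
{'time': 0.0, 'q': array([-1.3449,  0.2648,  1.6054,  0.    ,  1.2736, -0.0369]), 'joint_vel': array([ 0.0004, -0.0013, -0.0001,  0.0008,  0.0006, -0.002 ]), 'joint_torque': array([ -0.0021, -51.5115, -36.7315,   0.0003,   0.0129,   0.    ]), 'tool_pos': array([ 0.1752, -0.6512,  0.247 ]), 'tcp_rot': array([-0.2752,  2.0835, -2.079 ]), 'wrist_force': array([ 0.0868,  0.4092, -0.1952]), 'torque': array([ 0.0298, -0.0125,  0.0341]), 'width': 1.00057732354387}
scene [ 0.1233 -1.1159  0.6277] [-2.0191  0.4052 -0.2563] [[474.8605   0.     247.972 ]
 [  0.     474.8605 191.6211]
 [  0.       0.       1.    ]]
pot 0.96 [ 0.5413 -0.2569  0.0663]
pot 0.48 [ 0.5024 -0.0461  0.044 ]
pot 0.3 [ 0.4924 -0.3458  0.1135]
lid_bar 0.76 [ 0.5049 -0.0454  0.0426]
stand 0.82 [ 0.4677 -0.4236  0.0433]
scriber 0.59 [ 0.4647 -0.4237  0.0926]
scriber 0.48 [ 0.5116 -0.5028  0.0667]
scriber_top 0.73 [ 0.5091 -0.4932  0.0712]
scriber_top 0.52 [ 0.4632 -0.4224  0.0916]
pencil_red_top 0.62 [ 0.4902 -0.3478  0.111 ]
marker_black_top 0.51 [ 0.4755 -0.3815  0.1072]
marker_black_top 0.37 [ 0.5098 -0.0433  0.0422]
top [ 0.3376 -0.2059  0.9918] [-2.1189  2.1456 -0.205 ] [[373.2773   0.     255.8041]
 [  0.     373.2773 191.5324]
 [  0.       0.       1.    ]]
pot 0.89 [ 0.5336 -0.2314  0.0656]
lid 0.8 [ 0.5047 -0.0301  0.0597]
lid_bar 0.8 [ 0.5063 -0.0316  0.0595]
stand 0.56 [ 0.4725 -0.3778  0.042 ]
scriber 0.4 [ 0.4663 -0.4079  0.0917]
scriber_top 0.59 [ 0.5106 -0.4943  0.0707]
pencil_red_top 0.38 [ 0.4928 -0.3376  0.1101]
marker_black_top 0.6 [ 0.4764 -0.3743  0.1116]
wrist [ 0.2499 -0.6318  0.3737] [ 2.2899 -1.7566 -0.2717] [[279.0598   0.     257.2573]
 [  0.     279.0598 194.1301]
 [  0.       0.       1.    ]]
```

View pics/scene1.png

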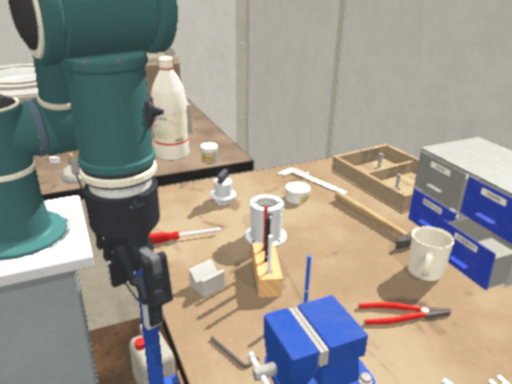

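View pics/top1.png

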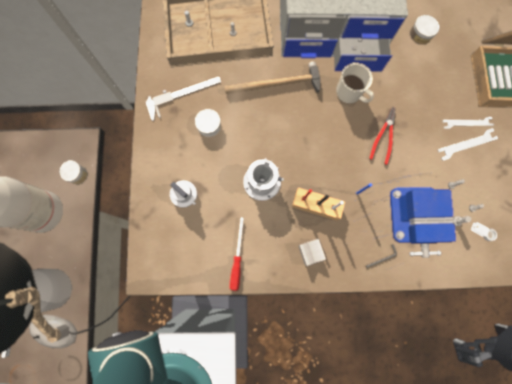

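```bash
python3 - <<'E'
import cv2
a=cv2.imread('pics/top1.png')[150:350,150:400]
cv2.imwrite('pics/top1c.png',cv2.resize(a[:150,:200],None,fx=4,fy=4,interpolation=cv2.INTER_CUBIC))
a=cv2.imread('pics/scene1.png')[130:330,180:430]
cv2.imwrite('pics/scene1c.png',cv2.resize(a,None,fx=3,fy=3,interpolation=cv2.INTER_CUBIC))
E
```

```text
(no output)
```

View pics/top1c.png

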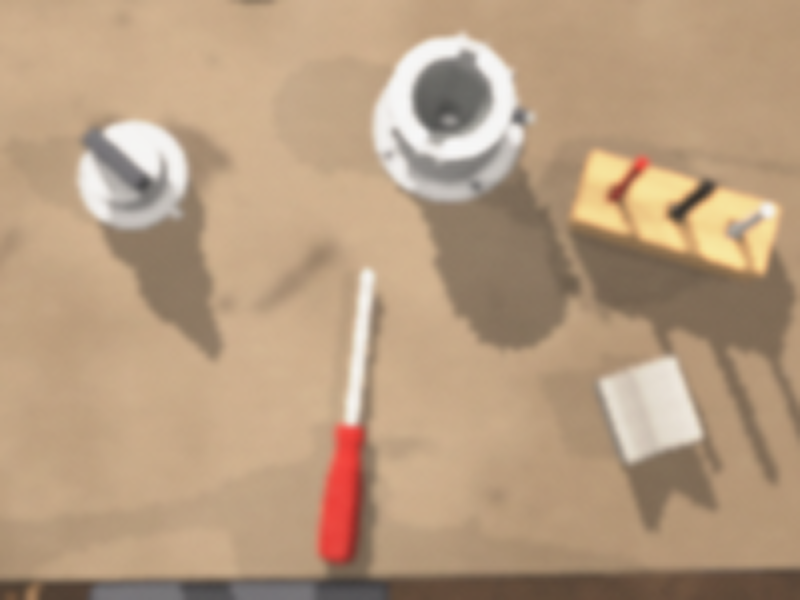

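View pics/scene1c.png

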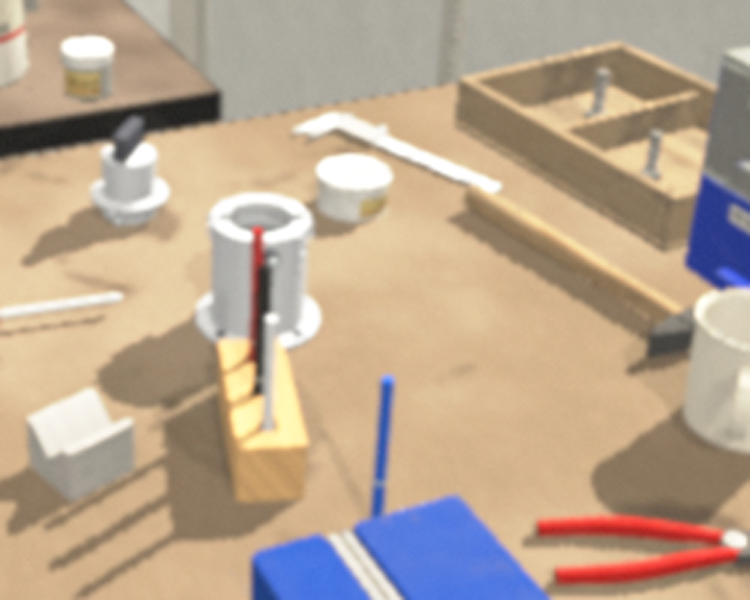

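The scene picture shows the stand at about (265,265), with the red and black rods behind the metal one, which is nearest the camera at (269,245). The pot is at (266,215) and the lid at (222,185). In the top picture the rod tips are red (310,191), black (327,197) and metal (342,202). The pot mouth is at (263,174) with notches near (267,164) and (260,185), the plunger is at (281,179), and the lid bar runs from (172,184) to (187,196). The blue rod near the vise is the look-alike.

```bash
python3 - <<'E'
from h import *
import pickle
np.set_printoptions(precision=4,suppress=True)
p=pickle.load(open('pics/top1.pkl','rb')); s=pickle.load(open('pics/scene1.pkl','rb'));wv=pickle.load(open('pics/wrist1.pkl','rb'))
f=lambda x,y:(150+x/4,150+y/4)
for n,c,z in [('scr',(770,210),.13),('red',(640,163),.15),('blk',(710,187),.145),('notch+',(467,55),.095),('notch-',(438,138),.095),('mouth',(452,97),.095),('plung',(522,117),.085),('bar1',(90,137),.087),('bar2',(146,184),.087)]:
    print(n,atz(p,*f(*c),z))
g=lambda x,y:(180+x/3,130+y/3)
def tri(a,b):
    (o1,d1),(o2,d2)=a,b
    A=np.stack([d1,-d2],1); t=np.linalg.lstsq(A,o2-o1,rcond=None)[0]
    q1=o1+t[0]*d1;q2=o2+t[1]*d2; return (q1+q2)/2,np.linalg.norm(q1-q2)
print('tri scr',tri(ray(p,*f(770,210)),ray(s,*g(271,319))))
print('tri red',tri(ray(p,*f(640,163)),ray(s,*g(258,231))))
for P in (p,s):
    C=cloud(P).reshape(-1,3)
    for n,lo,hi in [('pot',.09,.1),('lidfl',.018,.03),('lidtop',.055,.092),('st',.04,.05)]:
        b={'pot':(.54,-.235),'lidfl':(.5,-.035),'lidtop':(.5,-.035),'st':(.47,-.38)}[n]
        m=(abs(C[:,0]-b[0])<.08)&(abs(C[:,1]-b[1])<.08)&(C[:,2]>lo)&(C[:,2]<hi)
        q=C[m]; print(n,m.sum(),q.min(0) if m.sum() else '',q.max(0) if m.sum() else '', np.median(q,0) if m.sum() else '')
st=bot.read_state(); T=R.from_rotvec(st['tcp_rot']).as_matrix(); print(T); print(T.T@(np.array(wv['position'])-st['tool_pos'])); print(T.T@rotm(wv))
print(wv['distortion'])
E
```

```text
scr [ 0.4659 -0.4205  0.13  ]
red [ 0.4912 -0.3415  0.15  ]
blk [ 0.4776 -0.3824  0.145 ]
notch+ [ 0.5705 -0.2455  0.095 ]
notch- [ 0.5183 -0.2268  0.095 ]
mouth [ 0.5439 -0.2358  0.095 ]
plung [ 0.533  -0.2795  0.085 ]
bar1 [ 0.523  -0.0115  0.087 ]
bar2 [ 0.4931 -0.0469  0.087 ]
tri scr (array([ 0.4672, -0.4212,  0.1288]), np.float64(0.002245384586133584))
tri red (array([ 0.4934, -0.3425,  0.1472]), np.float64(0.003334755915975148))
pot 352 [ 0.5053 -0.273   0.09  ] [ 0.5855 -0.1962  0.0983] [ 0.5437 -0.2334  0.094 ]
lidfl 226 [ 0.4772 -0.0586  0.0186] [0.5448 0.0087 0.0297] [ 0.4965 -0.0389  0.0227]
lidtop 290 [ 0.4876 -0.0487  0.0559] [ 0.5347 -0.0016  0.0899] [ 0.5103 -0.0273  0.0621]
st 734 [ 0.4383 -0.4462  0.0403] [ 0.5187 -0.3132  0.0495] [ 0.4774 -0.3763  0.0442]
pot 279 [ 0.5055 -0.278   0.0902] [ 0.5855 -0.1975  0.0981] [ 0.5457 -0.2399  0.0947]
lidfl 166 [ 0.4768 -0.065   0.0182] [0.547  0.0023 0.0297] [ 0.5017 -0.0462  0.0235]
lidtop 216 [ 0.4879 -0.0531  0.0551] [ 0.5362 -0.0063  0.0895] [ 0.5092 -0.0378  0.0656]
st 689 [ 0.4391 -0.4513  0.04  ] [ 0.5186 -0.3131  0.0499] [ 0.4738 -0.401   0.0452]
[[-0.9657 -0.0001  0.2598]
 [-0.2598  0.     -0.9657]
 [ 0.     -1.     -0.0001]]
[-0.0771 -0.1254  0.    ]
[[ 0.0008  0.9534  0.3018]
 [ 0.0002 -0.3018  0.9534]
 [ 1.     -0.0007 -0.0004]]
[0.0209 0.     0.     0.     0.    ]
```

View pics/wrist1.png

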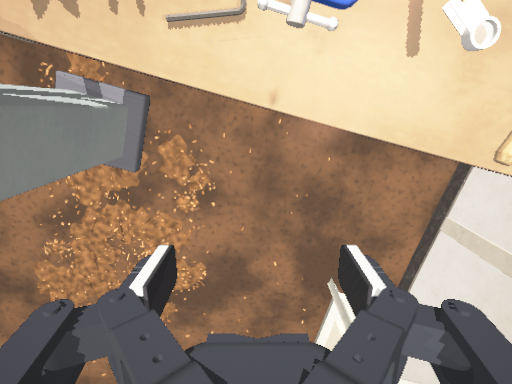

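```bash
cat > plan.py <<'E'
from h import *
def plan(pos,zang,n=None,start=None):
    """rows to reach TCP pos, tool-z yaw zang(deg), tool y down. slides in tool frame; untilt included"""
    st=bot.read_state(); 
    p0=np.array(st['tool_pos']);T=R.from_rotvec(st['tcp_rot'])
    a=np.radians(zang); z=np.array([np.cos(a),np.sin(a),0]); y=np.array([0,0,-1.]); x=np.cross(y,z)
    G=R.from_matrix(np.stack([x,y,z],1)); d=(T.inv()*G).as_rotvec(); D=np.array(pos)-p0
    if n is None: n=int(max(np.ceil(np.linalg.norm(D)/.049),np.ceil(np.degrees(np.linalg.norm(d))/8.5),1))
    print('cur',p0.round(4),'zyaw',round(float(np.degrees(np.arctan2(T.as_matrix()[1,2],T.as_matrix()[0,2]))),2),'down',T.as_matrix()[:,1].round(3),'n',n)
    print('total turn',d.round(4),'row turn',(d/n).round(4))
    for i in range(n):
        Ti=T*R.from_rotvec(d*(i/n)); print('slide',(Ti.inv().apply(D/n)*1000).round(1).tolist())
E
python3 -c "
from plan import *
plan([.467,-.421,.247],-18)"
```

```text
cur [ 0.1754 -0.6518  0.2483] zyaw -74.94 down [-0.  0. -1.] n 8
total turn [ 1.000e-04 -9.938e-01  0.000e+00] row turn [ 0.     -0.1242  0.    ]
slide [-42.7, 0.2, -18.4]
slide [-44.6, 0.2, -13.0]
slide [-45.9, 0.2, -7.3]
slide [-46.5, 0.2, -1.6]
slide [-46.3, 0.2, 4.2]
slide [-45.4, 0.2, 9.9]
slide [-43.9, 0.2, 15.4]
slide [-41.6, 0.2, 20.8]
```

jog_arm(
  turn=[
    [0, -0.124, 0],
    [0, -0.124, 0],
    [0, -0.124, 0],
    [0, -0.124, 0],
    [0, -0.124, 0],
  ],
  slide=[
    [-42.7, 0, -18.4],
    [-44.6, 0, -13],
    [-45.9, 0, -7.3],
    [-46.5, 0, -1.6],
    [-46.3, 0, 4.2],
  ],
  grip=[100, 100, 100, 100, 100],
)

```text
time: 1.85
tool_pos: [0.3588, -0.5064, 0.2485]
tcp_rot: [-0.804, 1.692, -1.693]
wrist_force: [0.6, 0.6, -0.1]
width: 1.001
```

jog_arm(
  turn=[
    [0, -0.124, 0],
    [0, -0.124, 0],
    [0, -0.124, 0],
    [0, 0, 0],
    [0, 0, 0],
  ],
  slide=[
    [-45.4, 0, 9.9],
    [-43.9, 0, 15.4],
    [-41.6, 0, 20.8],
    [0, 0, 0],
    [0, 0, 0],
  ],
  grip=[50, 50, 50, 50, 50],
)

```text
time: 2.35
tool_pos: [0.4679, -0.4204, 0.2483]
tcp_rot: [-1.044, 1.437, -1.437]
wrist_force: [-0.6, -0.8, 0.3]
width: 0.504
```

```bash
python3 -c "
from plan import *
p=cap('wrist','w2')
np.set_printoptions(precision=4,suppress=True)
print(p['position'])
for t in ['stand','scriber','scriber_top','pencil_red_top','marker_black_top','pot']:
    for d in nets.search_frame(t,p)[:3]: print(t,round(d['conf'],2),w(p,d['xyz']))
print(proj(p,[[.467,-.421,.13],[.467,-.421,.045]]))
plan([.467,-.421,.247],-18)"
```

```text
[ 0.4917 -0.3469  0.3736]
stand 0.79 [ 0.4791 -0.3745  0.046 ]
scriber 0.73 [ 0.5114 -0.4927  0.0776]
scriber 0.51 [ 0.4686 -0.4187  0.1047]
scriber_top 0.8 [ 0.4706 -0.4153  0.1052]
scriber_top 0.77 [ 0.5145 -0.4937  0.0845]
pencil_red_top 0.65 [ 0.4932 -0.3411  0.1501]
marker_black_top 0.57 [ 0.4801 -0.3773  0.1435]
pot 0.88 [ 0.5338 -0.2689  0.0048]
pot 0.3 [ 0.4934 -0.3407  0.1503]
[[256.6963 195.072 ]
 [256.8412 173.5616]]
cur [ 0.4662 -0.4221  0.2483] zyaw -18.23 down [-0. -0. -1.] n 1
total turn [ 0.0001 -0.0039  0.    ] row turn [ 0.0001 -0.0039  0.    ]
slide [-1.3, 1.3, 0.4]
```

View pics/w2.png

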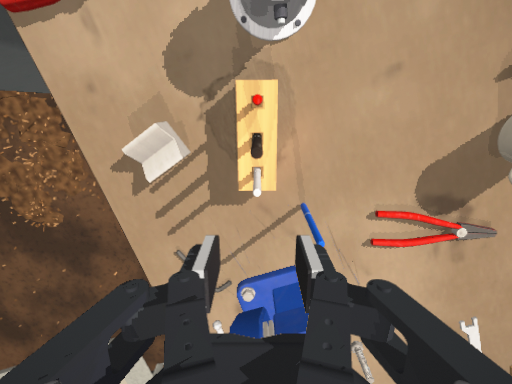

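```bash
python3 - <<'E'
from h import *
import pickle
p=pickle.load(open('pics/w2.pkl','rb'))
cv2.imwrite('pics/w2c.png',cv2.resize(p['img'][70:210,215:305,::-1],None,fx=4,fy=4,interpolation=cv2.INTER_CUBIC))
E
```

```text
(no output)
```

View pics/w2c.png

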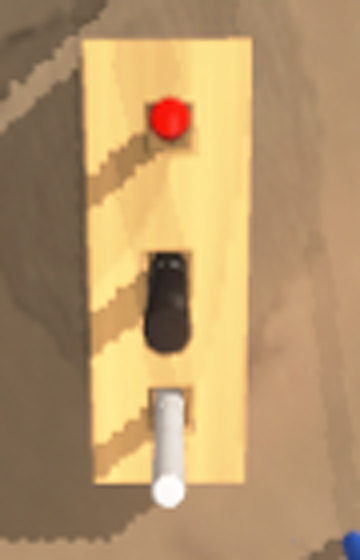

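```bash
python3 - <<'E'
from h import *
import pickle
np.set_printoptions(precision=4,suppress=True)
p=pickle.load(open('pics/w2.pkl','rb')); t=pickle.load(open('pics/top1.pkl','rb'))
f=lambda x,y:(215+x/4,70+y/4)
for n,c,z in [('scr',(168,490),.13),('red',(170,118),.15),('blk',(166,333),.145),('c1',(83,38),.045),('c2',(251,38),.045),('c3',(244,483),.045),('c4',(95,485),.045)]: print(n,atz(p,*f(*c),z))
def tri(a,b):
    (o1,d1),(o2,d2)=a,b
    A=np.stack([d1,-d2],1); t=np.linalg.lstsq(A,o2-o1,rcond=None)[0]
    q1=o1+t[0]*d1;q2=o2+t[1]*d2; return (q1+q2)/2,np.linalg.norm(q1-q2)
print(tri(ray(p,*f(168,490)),ray(t,342.5,202.5)))
E
```

```text
scr [ 0.468  -0.4187  0.13  ]
red [ 0.4932 -0.3428  0.15  ]
blk [ 0.4796 -0.3821  0.145 ]
c1 [ 0.4777 -0.3141  0.045 ]
c2 [ 0.5212 -0.3283  0.045 ]
c3 [ 0.4827 -0.4489  0.045 ]
c4 [ 0.4389 -0.4353  0.045 ]
(array([ 0.4672, -0.4222,  0.1205]), np.float64(0.0012718726484427848))
```

```bash
python3 -c "
from plan import *
plan([.4678,-.4195,.115],-17.8,4)"
```

```text
cur [ 0.4662 -0.4221  0.2483] zyaw -18.23 down [-0. -0. -1.] n 4
total turn [ 0.0001 -0.0074  0.    ] row turn [ 0.     -0.0019  0.    ]
slide [-0.7, 33.3, 0.2]
slide [-0.7, 33.3, 0.2]
slide [-0.7, 33.3, 0.2]
slide [-0.7, 33.3, 0.2]
```

jog_arm(
  turn=[
    [0, -0.007, 0],
    [0, 0, 0],
    [0, 0, 0],
    [0, 0, 0],
    [0, 0, 0],
  ],
  slide=[
    [-1.5, 30, 0.4],
    [-1.5, 35, 0.4],
    [0, 35, 0],
    [0, 33.3, 0],
    [0, 0, 0],
  ],
  grip=[50, 50, 50, 50, 50],
)

```text
time: 3.2
tool_pos: [0.4649, -0.4159, 0.1091]
tcp_rot: [-1.048, 1.444, -1.425]
wrist_force: [-1.0, 0.9, -0.6]
width: 0.501
```

```bash
python3 -c "
from plan import *
p=cap('wrist','w3');cap('scene','s3')
plan([.4678,-.4195,.115],-17.8,1)"
```

```text
cur [ 0.4682 -0.4187  0.1148] zyaw -17.76 down [-0.001  0.001 -1.   ] n 1
total turn [ 0.0014  0.0007 -0.0007] row turn [ 0.0014  0.0007 -0.0007]
slide [0.9, -0.2, -0.1]
```

View pics/w3.png

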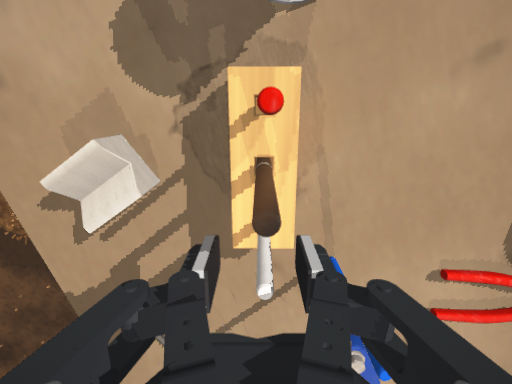

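View pics/s3.png

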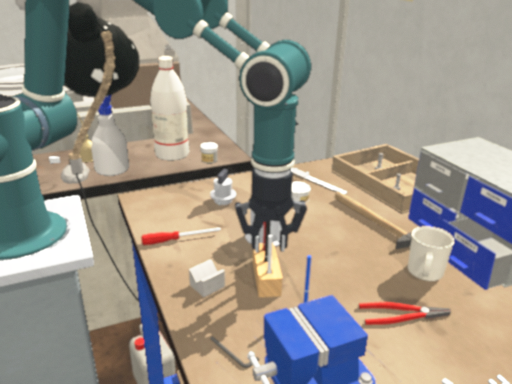

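The wrist picture was taken while the arm was still settling. It shows the metal rod's tip at (264,290) between the pads at (210,270) and (305,270). I'll close on it now.

jog_arm(
  turn=[
    [0, 0, 0],
    [0, 0, 0],
    [0, 0, 0],
    [0, 0, 0],
    [0, 0, 0],
  ],
  slide=[
    [0, 0, 0],
    [0, 0, 0],
    [0, 0, 0],
    [0, 0, 0],
    [0, 0, 0],
  ],
  grip=[5, 5, 5, 5, 5],
  newtons=30,
)

```text
time: 3.8
tool_pos: [0.4697, -0.4197, 0.1176]
tcp_rot: [-1.047, 1.43, -1.436]
wrist_force: [-1.6, 0.4, 6.1]
width: 0.091
```

```bash
python3 -c "
from plan import *
print(bot.read_state()['width'])
p=cap('wrist','w4')
plan([.4678,-.4195,.115],-17.8,1)"
```

```text
0.09123624919944463
cur [ 0.4697 -0.4197  0.1176] zyaw -17.69 down [ 0.002 -0.003 -1.   ] n 1
total turn [-0.0031  0.0019  0.002 ] row turn [-0.0031  0.0019  0.002 ]
slide [0.4, 2.6, -1.9]
```

View pics/w4.png

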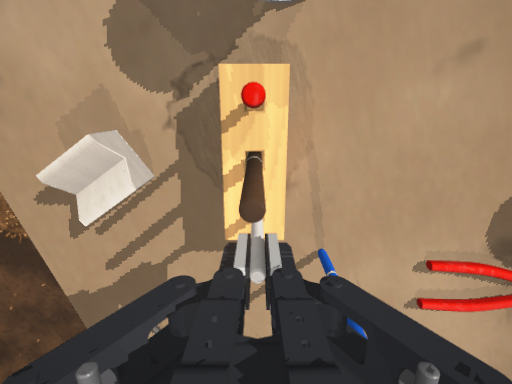

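jog_arm(
  turn=[
    [0, 0, 0],
    [0, 0, 0],
    [0, 0, 0],
    [0, 0, 0],
    [0, 0, 0],
  ],
  slide=[
    [0, -20, 0],
    [0, -40, 0],
    [0, -45, 0],
    [0, -45, 0],
    [0, -20, 0],
  ],
  grip=[5, 5, 5, 5, 5],
)

```text
time: 4.35
tool_pos: [0.4706, -0.4201, 0.2918]
tcp_rot: [-1.045, 1.424, -1.441]
wrist_force: [0.3, -0.0, 0.3]
width: 0.097
```

```bash
python3 -c "
from plan import *
print(bot.read_state()['width'])
p=cap('scene','s5')
plan([.5445,-.2365,.275],-17.8,5)"
```

```text
0.09669797601594057
cur [ 0.4713 -0.4208  0.2943] zyaw -17.7 down [ 0.009 -0.009 -1.   ] n 5
total turn [-0.0117  0.0018  0.0057] row turn [-0.0023  0.0004  0.0011]
slide [-39.6, 3.7, 2.7]
slide [-39.6, 3.7, 2.7]
slide [-39.6, 3.7, 2.7]
slide [-39.6, 3.8, 2.7]
slide [-39.6, 3.8, 2.7]
```

View pics/s5.png

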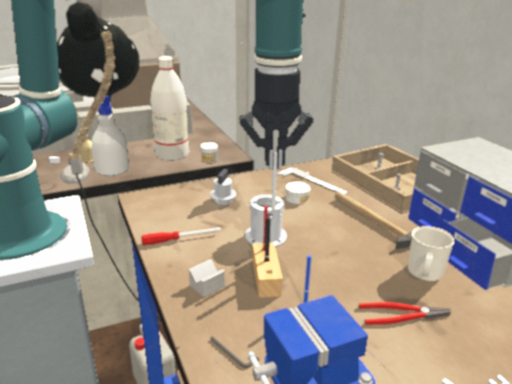

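The metal rod hangs in the gripper from (274,135) to (276,205), and the red and black rods are still in the stand.

jog_arm(
  turn=[
    [0, 0, 0],
    [0, 0, 0],
    [0, 0, 0],
    [0, 0, 0],
    [0, 0, 0],
  ],
  slide=[
    [-40, 0, 2],
    [-40, 0, 2],
    [-40, 0, 2],
    [-40, 0, 2],
    [-38, 0, 2],
  ],
  grip=[5, 5, 5, 5, 5],
)

```text
time: 4.9
tool_pos: [0.5388, -0.2312, 0.2848]
tcp_rot: [-1.047, 1.433, -1.433]
wrist_force: [0.4, -0.3, -0.6]
width: 0.092
```

jog_arm(
  turn=[
    [0, 0, 0],
    [0, 0, 0],
  ],
  slide=[
    [0, 0, 0],
    [0, 0, 0],
  ],
  grip=[5, 5],
)

```text
time: 5.1
tool_pos: [0.5387, -0.2322, 0.2848]
tcp_rot: [-1.049, 1.431, -1.432]
wrist_force: [0.0, 0.4, 1.0]
width: 0.095
```

```bash
python3 -c "
from plan import *
print(bot.read_state()['width'])
p=cap('wrist','w6');t=cap('top','t6');s=cap('scene','s6')
cv2.imwrite('pics/t6c.png',cv2.resize(t['img'][120:240,200:360,::-1],None,fx=4,fy=4,interpolation=cv2.INTER_CUBIC))
plan([.5445,-.2365,.275],-17.8,5)"
```

```text
0.09467596899705016
cur [ 0.5382 -0.234   0.2848] zyaw -17.76 down [-0. -0. -1.] n 5
total turn [0.0001 0.0006 0.0005] row turn [0.     0.0001 0.0001]
slide [0.1, 2.0, 1.4]
slide [0.1, 2.0, 1.4]
slide [0.1, 2.0, 1.4]
slide [0.1, 2.0, 1.4]
slide [0.1, 2.0, 1.4]
```

View pics/w6.png

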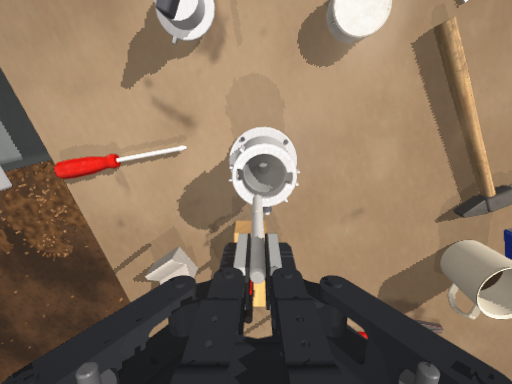

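View pics/s6.png

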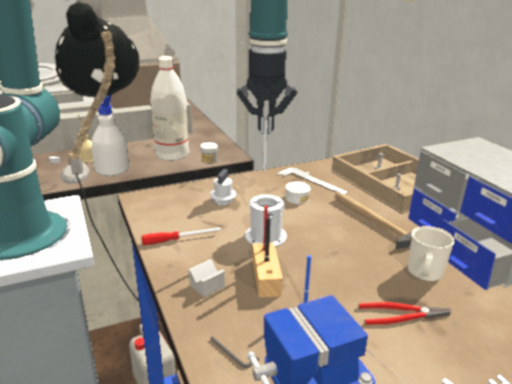

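```bash
python3 - <<'E'
from h import *
import pickle
np.set_printoptions(precision=4,suppress=True)
p=pickle.load(open('pics/w6.pkl','rb'))
a=cv2.resize(p['img'][110:220,205:325,::-1],None,fx=6,fy=5.4545454,interpolation=cv2.INTER_CUBIC)
cv2.imwrite('pics/w6c.png',a)
E
```

```text
(no output)
```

View pics/w6c.png

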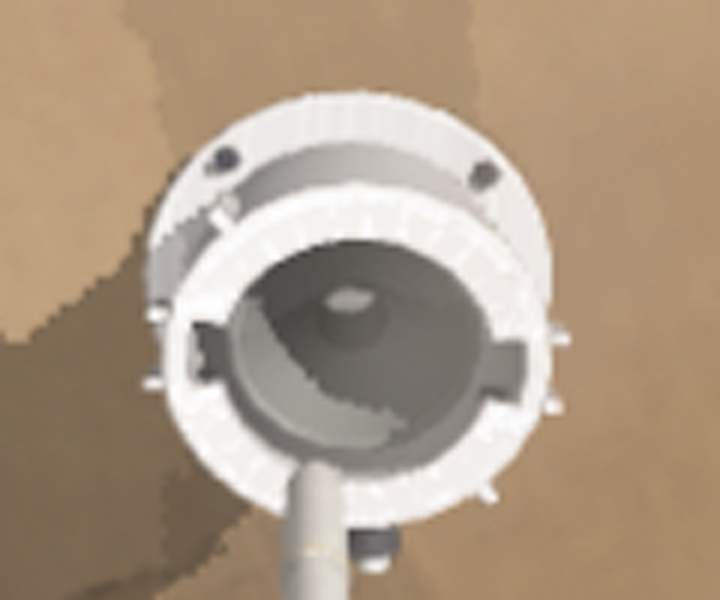

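View pics/t6c.png

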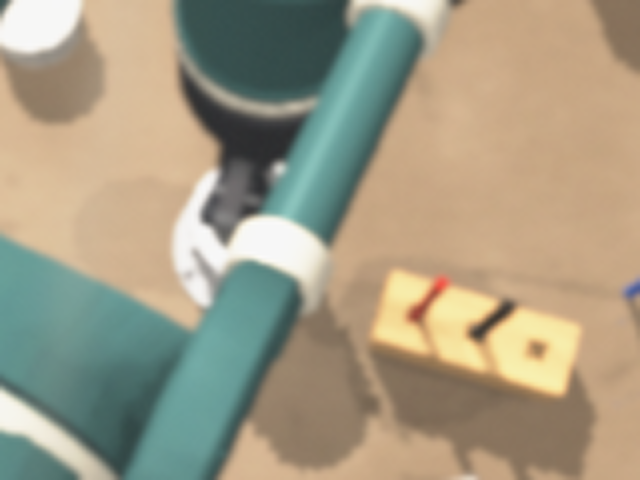

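```bash
python3 - <<'E'
from h import *
import pickle
np.set_printoptions(precision=4,suppress=True)
p=pickle.load(open('pics/w6.pkl','rb'))
f=lambda x,y:atz(p,205+x/6,110+y/5.45454,.095)
P=np.array([f(165,350),f(552,370),f(360,183),f(500,240),f(225,235),f(205,465),f(440,517),f(520,455)])[:,:2]
A=np.c_[2*P,np.ones(len(P))]; s=np.linalg.lstsq(A,(P**2).sum(1),rcond=None)[0]
print(s[:2],np.sqrt(s[2]+s[:2]@s[:2]), np.linalg.norm(P-s[:2],axis=1))
l=f(200,350);r=f(524,371); print(l,r,(l+r)/2,np.degrees(np.arctan2(*(r-l)[[1,0]])))
c=np.array([s[0],s[1],.095])
for a in [(555,335),(555,402),(158,313),(153,380)]:
    q=f(*a)-c; print(np.degrees(np.arctan2(q[1],q[0])))
q=f(375,545)-c;print('pl',np.degrees(np.arctan2(q[1],q[0])))
q=f(487,493)-c;print('rib',np.degrees(np.arctan2(q[1],q[0])))
q=f(222,212)-c;print('rib',np.degrees(np.arctan2(q[1],q[0])))
C=cloud(p).reshape(-1,3); m=(abs(C[:,0]-.544)<.06)&(abs(C[:,1]+.236)<.06)&(C[:,2]>.085)&(C[:,2]<.105); print(np.median(C[m],0),C[m].min(0),C[m].max(0))
# scriber foot
print(atz(p,205+315/6,110+470/5.45,.16))
E
```

```text
[ 0.5464 -0.2364] 0.03776055679323927 [0.0376 0.0374 0.0384 0.0375 0.0376 0.0377 0.0382 0.0378]
[ 0.5181 -0.224   0.095 ] [ 0.5765 -0.2474  0.095 ] [ 0.5473 -0.2357  0.095 ] -21.810021347942016
-7.8803230483346765
-29.751937453380595
146.1863819927279
167.1894556854404
pl -102.65015196764318
rib -65.94368347806416
rib 111.07348281829539
[ 0.5478 -0.2323  0.0946] [ 0.5049 -0.2849  0.0851] [ 0.5864 -0.197   0.0972]
[ 0.5375 -0.2362  0.16  ]
```

jog_arm(
  turn=[
    [0, 0, 0],
    [0, 0, 0],
    [0, 0, 0],
    [0, 0, 0],
    [0, 0, 0],
  ],
  slide=[
    [0, 0, 7.5],
    [0, 0, 0],
    [0, 35, 0],
    [0, 40, 0],
    [0, 0, 0],
  ],
  grip=[5, 5, 5, 5, 5],
)

```text
time: 5.75
tool_pos: [0.5416, -0.234, 0.2034]
tcp_rot: [-1.052, 1.445, -1.426]
wrist_force: [-0.4, -0.4, -1.5]
width: 0.09
```

jog_arm(
  turn=[
    [0, 0, 0],
    [0, 0, 0],
  ],
  slide=[
    [0, 0, 0],
    [0, 0, 0],
  ],
  grip=[5, 5],
)

```text
time: 5.95
tool_pos: [0.547, -0.2362, 0.2123]
tcp_rot: [-1.045, 1.43, -1.436]
wrist_force: [-0.3, 0.1, -0.9]
width: 0.094
```

```bash
python3 -c "
from plan import *
p=cap('wrist','w7');s=cap('scene','s7')
cv2.imwrite('pics/s7c.png',cv2.resize(s['img'][100:260,200:340,::-1],None,fx=4,fy=3.75,interpolation=cv2.INTER_CUBIC))
plan([.5455,-.236,.116],-17.8,5)"
```

```text
cur [ 0.5472 -0.2361  0.2128] zyaw -17.71 down [ 0.004 -0.002 -1.   ] n 5
total turn [-0.0045  0.0015  0.0006] row turn [-0.0009  0.0003  0.0001]
slide [0.1, 19.4, -0.4]
slide [0.1, 19.4, -0.4]
slide [0.1, 19.4, -0.4]
slide [0.1, 19.4, -0.4]
slide [0.1, 19.4, -0.4]
```

View pics/w7.png

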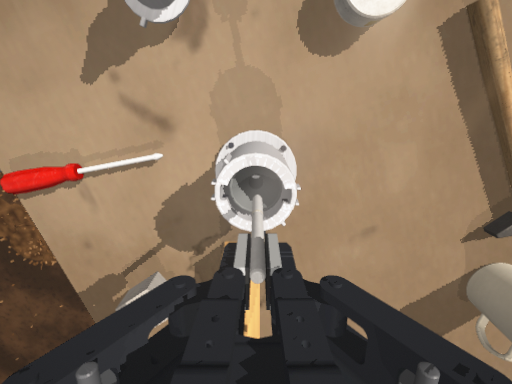

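View pics/s7c.png

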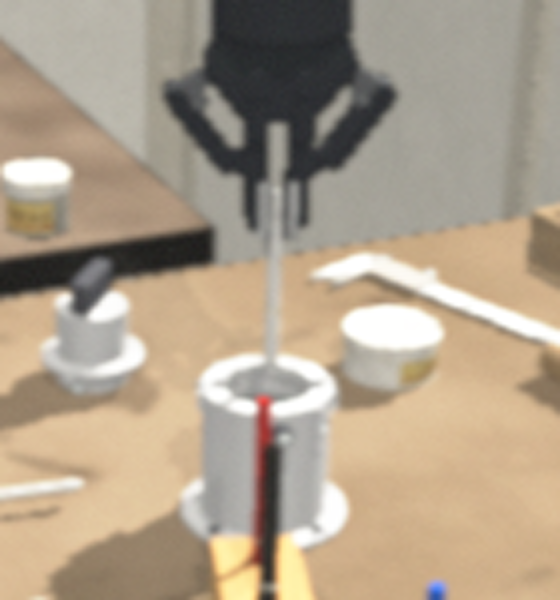

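jog_arm(
  turn=[
    [0, 0, 0],
    [0, 0, 0],
    [0, 0, 0],
    [0, 0, 0],
    [0, 0, 0],
  ],
  slide=[
    [0, 20, -1],
    [0, 20, 0],
    [0, 15, 0],
    [0, 0, 0],
    [0, 0, 0],
  ],
  grip=[5, 5, 5, 5, 5],
)

```text
time: 6.55
tool_pos: [0.5452, -0.2351, 0.1557]
tcp_rot: [-1.047, 1.432, -1.433]
wrist_force: [0.3, -0.3, 0.6]
width: 0.093
```

jog_arm(
  turn=[
    [0, 0, 0],
    [0, 0, 0],
    [0, 0, 0],
    [0, 0, 0],
    [0, 0, 0],
  ],
  slide=[
    [0, 10, 0],
    [0, 10, 0],
    [0, 10, 0],
    [0, 0, 0],
    [0, 0, 0],
  ],
  grip=[5, 5, 5, 5, 5],
)

```text
time: 7.05
tool_pos: [0.5445, -0.2349, 0.1244]
tcp_rot: [-1.047, 1.434, -1.432]
wrist_force: [-1.0, 0.2, -0.0]
width: 0.09
```

```bash
python3 -c "
from plan import *
plan([.5455,-.236,.116],-17.8,1)
p=cap('wrist','w8')
"
```

```text
cur [ 0.5445 -0.2349  0.1244] zyaw -17.71 down [-0.001  0.    -1.   ] n 1
total turn [ 0.0011  0.0016 -0.0001] row turn [ 0.0011  0.0016 -0.0001]
slide [0.8, 8.4, 1.3]
```

View pics/w8.png

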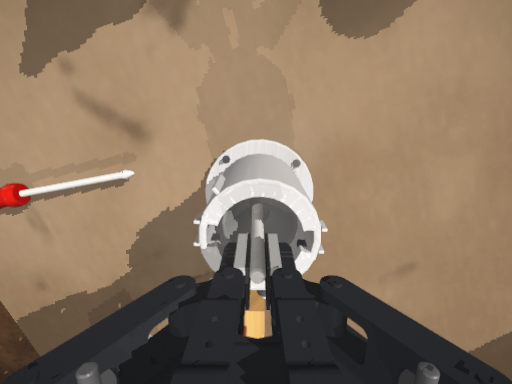

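jog_arm(
  turn=[
    [0, 0, 0],
    [0, 0, 0],
    [0, 0, 0],
    [0, 0, 0],
    [0, 0, 0],
  ],
  slide=[
    [0, 6, 0.5],
    [0, 0, 0],
    [0, 0, 0],
    [0, 0, 0],
    [0, 0, 0],
  ],
  grip=[5, 5, 30, 30, 30],
)

```text
time: 7.6
tool_pos: [0.5454, -0.2352, 0.1192]
tcp_rot: [-1.047, 1.433, -1.433]
wrist_force: [-0.5, 0.2, 0.2]
width: 0.299
```

jog_arm(
  turn=[
    [0, 0, 0],
    [0, 0, 0],
    [0, 0, 0],
    [0, 0, 0],
    [0, 0, 0],
  ],
  slide=[
    [0, 0, 0],
    [0, -15, 0],
    [0, -45, 0],
    [0, -45, 0],
    [0, -25, 0],
  ],
  grip=[30, 30, 50, 50, 50],
)

```text
time: 8.1
tool_pos: [0.547, -0.2359, 0.2549]
tcp_rot: [-1.043, 1.427, -1.438]
wrist_force: [0.4, 0.1, 2.0]
width: 0.499
```

```bash
python3 -c "
from plan import *
s=cap('scene','s9'); p=cap('wrist','w9')
cv2.imwrite('pics/s9c.png',cv2.resize(s['img'][100:260,200:340,::-1],None,fx=4,fy=3.75,interpolation=cv2.INTER_CUBIC))
plan([.507,-.033,.25],-40)
"
```

```text
cur [ 0.5484 -0.2366  0.2566] zyaw -17.7 down [ 0.011 -0.005 -1.   ] n 5
total turn [-0.0119  0.3891 -0.0007] row turn [-0.0024  0.0778 -0.0001]
slide [-36.3, 1.0, -20.3]
slide [-34.6, 1.1, -23.0]
slide [-32.7, 1.1, -25.7]
slide [-30.6, 1.2, -28.1]
slide [-28.3, 1.2, -30.4]
```

View pics/w9.png

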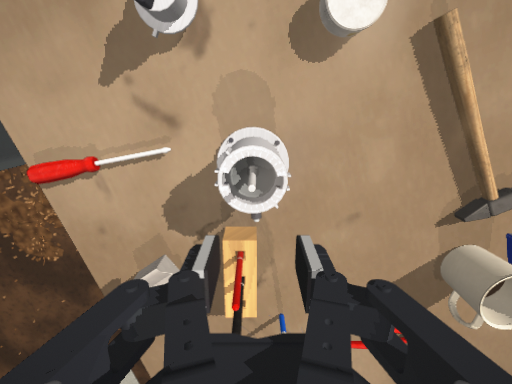

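View pics/s9c.png

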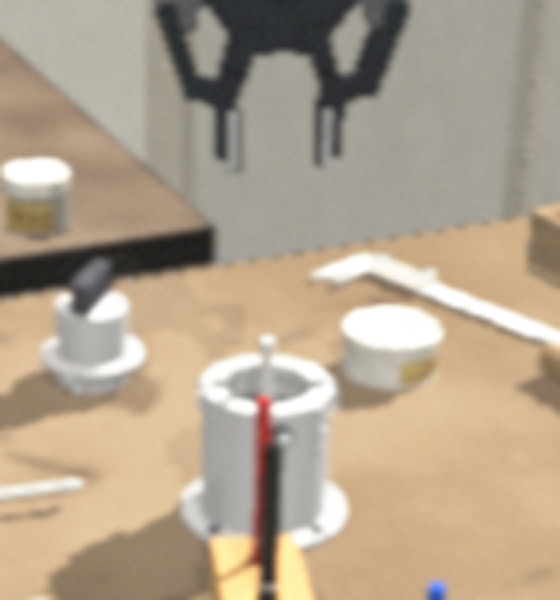

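The scriber stands in the pot: its tip shows at (252,187) in the wrist picture and at crop (267,343) in the scene. Next is the lid.

jog_arm(
  turn=[
    [0, 0.078, 0],
    [0, 0.078, 0],
    [0, 0.078, 0],
    [0, 0.078, 0],
    [0, 0.078, 0],
  ],
  slide=[
    [-36.3, 0, -20.3],
    [-34.6, 0, -23],
    [-32.7, 0, -25.7],
    [-30.6, 0, -28.1],
    [-28.3, 0, -30.4],
  ],
  grip=[60, 60, 60, 60, 60],
)

```text
time: 8.7
tool_pos: [0.5028, -0.03, 0.2487]
tcp_rot: [-0.791, 1.706, -1.705]
wrist_force: [0.9, -0.2, -0.2]
width: 0.602
```

jog_arm(
  turn=[
    [0, 0, 0],
    [0, 0, 0],
    [0, 0, 0],
  ],
  slide=[
    [0, 0, 0],
    [0, 0, 0],
    [0, 0, 0],
  ],
  grip=[60, 60, 60],
)

```text
time: 9.0
tool_pos: [0.504, -0.0322, 0.2489]
tcp_rot: [-0.794, 1.702, -1.703]
wrist_force: [0.3, -0.2, -0.2]
width: 0.6
```

```bash
python3 -c "
from plan import *
np.set_printoptions(precision=4,suppress=True)
p=cap('wrist','w10'); t=cap('top','t10')
for d in nets.search_frame('lid_bar',p)[:2]+nets.search_frame('lid',p)[:2]: print(d['conf'],w(p,d['xyz']))
cv2.imwrite('pics/w10c.png',cv2.resize(p['img'][120:270,180:330,::-1],None,fx=4,fy=4,interpolation=cv2.INTER_CUBIC))
plan([.507,-.033,.25],-40)
"
```

```text
0.89 [ 0.5154 -0.0189  0.0596]
0.64 [ 0.5472 -0.2326  0.0777]
0.82 [ 0.5143 -0.0232  0.0608]
cur [ 0.5041 -0.0326  0.2488] zyaw -40.14 down [-0. -0. -1.] n 1
total turn [ 0.0001 -0.0025  0.0003] row turn [ 0.0001 -0.0025  0.0003]
slide [-1.6, -1.2, 2.5]
```

View pics/w10.png

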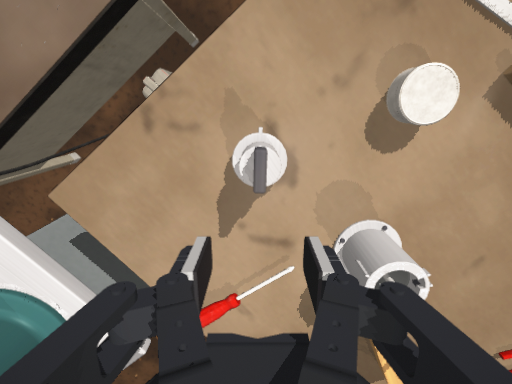

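View pics/w10c.png

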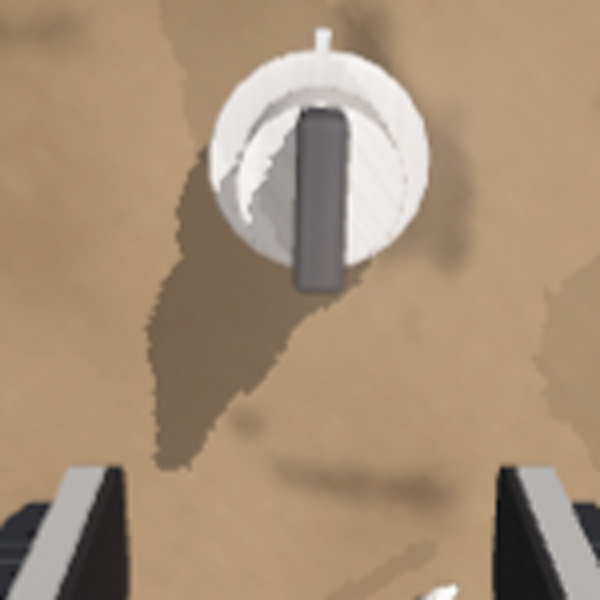

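```bash
python3 - <<'E'
from h import *
import pickle
np.set_printoptions(precision=4,suppress=True)
p=pickle.load(open('pics/w10.pkl','rb'))
f=lambda x,y,z:atz(p,180+x/4,120+y/4,z)
c=[f(*a,.087) for a in [(301,122),(349,122),(346,293),(293,293)]]
a=(c[0]+c[1])/2;b=(c[2]+c[3])/2
print((a+b)/2,np.linalg.norm(a-b),np.linalg.norm(c[0]-c[1]),np.degrees(np.arctan2(*(a-b)[[1,0]])))
# flange circle z=.023
P=np.array([f(*q,.023) for q in [(209,160),(429,157),(318,50),(250,75),(390,77),(408,225)]])[:,:2]
s=np.linalg.lstsq(np.c_[2*P,np.ones(len(P))],(P**2).sum(1),rcond=None)[0]
print(s[:2],np.sqrt(s[2]+s[:2]@s[:2]))
q=f(323,38,.02)[:2]-s[:2]; print(np.degrees(np.arctan2(q[1],q[0])))
t=pickle.load(open('pics/top1.pkl','rb'))
def tri(a,b):
    (o1,d1),(o2,d2)=a,b
    A=np.stack([d1,-d2],1); t=np.linalg.lstsq(A,o2-o1,rcond=None)[0]
    q1=o1+t[0]*d1;q2=o2+t[1]*d2; return (q1+q2)/2,np.linalg.norm(q1-q2)
print(tri(ray(p,180+322/4,120+208/4),ray(t,150+118/4,150+160.5/4)))
C=cloud(p).reshape(-1,3); m=(np.hypot(C[:,0]-.509,C[:,1]+.03)<.03)&(C[:,2]>.08);print(m.sum(),np.median(C[m],0))
E
```

```text
[ 0.5131 -0.0266  0.087 ] 0.04608750649000998 0.012339676544317545 48.331585812392646
[ 0.513  -0.0263] 0.03505070345194385
48.20761323993348
(array([ 0.511 , -0.0277,  0.0755]), np.float64(0.002028920455955357))
15294 [ 0.5144 -0.0256  0.3126]
```

```bash
python3 -c "
from plan import *
plan([.5125,-.027,.14],-41.7,3)"
```

```text
cur [ 0.5041 -0.0326  0.2488] zyaw -40.14 down [-0. -0. -1.] n 3
total turn [0.0001 0.0272 0.0003] row turn [0.     0.0091 0.0001]
slide [-3.2, 36.3, 0.9]
slide [-3.3, 36.3, 0.9]
slide [-3.3, 36.3, 0.9]
```

jog_arm(
  turn=[
    [0, 0.027, 0],
    [0, 0, 0],
    [0, 0, 0],
    [0, 0, 0],
    [0, 0, 0],
  ],
  slide=[
    [-9.8, 30, 2.7],
    [0, 40, 0],
    [0, 39, 0],
    [0, 0, 0],
    [0, 0, 0],
  ],
  grip=[60, 60, 60, 60, 60],
)

```text
time: 9.7
tool_pos: [0.5119, -0.0262, 0.1397]
tcp_rot: [-0.775, 1.723, -1.721]
wrist_force: [0.4, -0.4, 0.6]
width: 0.596
```

jog_arm(
  turn=[
    [0, 0, 0],
    [0, 0, 0],
  ],
  slide=[
    [0, 0, 0],
    [0, 0, 0],
  ],
  grip=[60, 60],
)

```text
time: 9.9
tool_pos: [0.5144, -0.0261, 0.1427]
tcp_rot: [-0.769, 1.717, -1.722]
wrist_force: [0.4, -0.4, 0.3]
width: 0.6
```

```bash
python3 -c "
from plan import *
p=cap('wrist','w11'); 
cv2.imwrite('pics/w11c.png',cv2.resize(p['img'][150:300,180:330,::-1],None,fx=4,fy=4,interpolation=cv2.INTER_CUBIC))
plan([.5125,-.027,.081],-41.7,3)
"
```

```text
cur [ 0.5141 -0.026   0.1425] zyaw -41.61 down [ 0.004 -0.    -1.   ] n 3
total turn [-0.0036  0.0016 -0.0026] row turn [-0.0012  0.0005 -0.0009]
slide [0.7, 20.5, -0.3]
slide [0.6, 20.5, -0.2]
slide [0.6, 20.5, -0.2]
```

View pics/w11c.png

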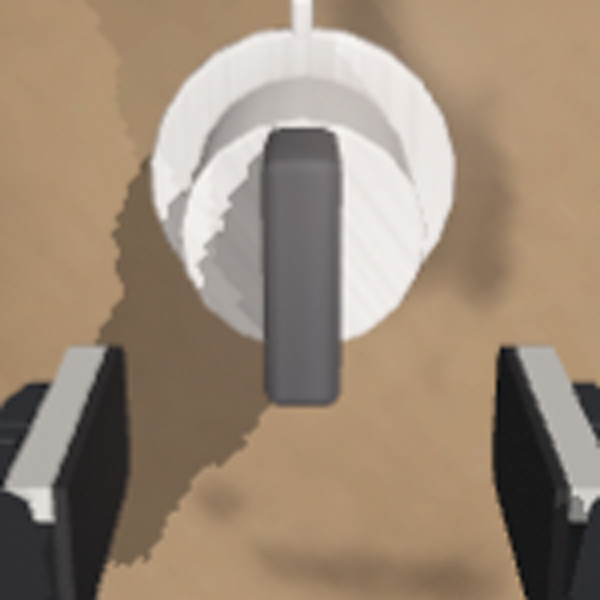

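```bash
python3 - <<'E'
from h import *
import pickle
np.set_printoptions(precision=4,suppress=True)
p=pickle.load(open('pics/w11.pkl','rb'))
f=lambda x,y,z:atz(p,180+x/4,150+y/4,z)
for z in (.083,.087):
    c=[f(*a,z) for a in [(262,160),(341,160),(339,404),(264,404)]]
    a=(c[0]+c[1])/2;b=(c[2]+c[3])/2
    print((a+b)/2,np.linalg.norm(a-b),np.linalg.norm(c[0]-c[1]),np.degrees(np.arctan2(*(a-b)[[1,0]])))
C=cloud(p)[150:300,180:330]; print(C[60:100,68:82].reshape(-1,3)[::40,2])
E
```

```text
[ 0.5121 -0.0267  0.083 ] 0.047254221427307626 0.01367847327073756 48.2268119430085
[ 0.5133 -0.0254  0.087 ] 0.04623413905530162 0.013383194477902084 48.2268119430086
[0.0854 0.0854 0.0863 0.0864 0.0872 0.0876 0.0878 0.0863 0.0864 0.0869
 0.0872 0.086  0.086  0.0859]
```

The bar is centred between the pads: its top face runs from crop (302,160) to (302,404). I'll descend and grip.

jog_arm(
  turn=[
    [0, 0, 0],
    [0, 0, 0],
    [0, 0, 0],
    [0, 0, 0],
    [0, 0, 0],
  ],
  slide=[
    [1, 25, -0.5],
    [0, 25, 0],
    [0, 11, 0],
    [0, 0, 0],
    [0, 0, 0],
  ],
  grip=[60, 60, 60, 60, 60],
)

```text
time: 10.45
tool_pos: [0.512, -0.0262, 0.08]
tcp_rot: [-0.772, 1.72, -1.721]
wrist_force: [-0.1, 0.7, 0.2]
width: 0.603
```

jog_arm(
  turn=[
    [0, 0, 0],
    [0, 0, 0],
    [0, 0, 0],
    [0, 0, 0],
    [0, 0, 0],
  ],
  slide=[
    [0, 0, 0],
    [0, 0, 0],
    [0, 0, 0],
    [0, 0, 0],
    [0, 0, 0],
  ],
  grip=[60, 5, 5, 5, 5],
  newtons=80,
)

```text
time: 10.95
tool_pos: [0.512, -0.0263, 0.0798]
tcp_rot: [-0.772, 1.719, -1.721]
wrist_force: [-0.1, -1.1, 4.0]
width: 0.146
```

jog_arm(
  turn=[
    [0, 0, 0],
    [0, 0, 0],
  ],
  slide=[
    [0, 0, 0],
    [0, 0, 0],
  ],
  grip=[5, 5],
)

```text
time: 11.15
tool_pos: [0.512, -0.0263, 0.0798]
tcp_rot: [-0.772, 1.719, -1.721]
wrist_force: [0.1, -1.0, 5.4]
width: 0.148
```

```bash
python3 -c "
from plan import *
p=cap('wrist','w12'); s=cap('scene','s12')
cv2.imwrite('pics/s12c.png',cv2.resize(s['img'][100:260,160:300,::-1],None,fx=4,fy=3.75,interpolation=cv2.INTER_CUBIC))
plan([.5128,-.026,.081],-41.7,3); print(bot.read_state())
"
```

```text
cur [ 0.512  -0.0263  0.0798] zyaw -41.6 down [ 0.002 -0.    -1.   ] n 3
total turn [-0.0014  0.0018 -0.0009] row turn [-0.0005  0.0006 -0.0003]
slide [-0.2, -0.4, 0.1]
slide [-0.2, -0.4, 0.1]
slide [-0.2, -0.4, 0.1]
{'time': 11.25, 'q': array([-9.98232251e-02,  1.28822648e-01,  2.10378283e+00, -1.21089556e-04,
        9.07379137e-01,  6.26246648e-01]), 'joint_vel': array([ 0.00068162,  0.00159673,  0.00146898,  0.00102084, -0.00023619,
        0.00323112]), 'joint_torque': array([ 3.82192461e-01, -3.47694612e+01, -2.77294368e+01,  1.67702367e-01,
       -1.22373298e-02,  1.07777148e-02]), 'tool_pos': array([ 0.5120401 , -0.02629108,  0.07979806]), 'tcp_rot': array([-0.77192725,  1.71946459, -1.72113337]), 'wrist_force': array([-2.46057872e-03, -2.27102743e-01,  5.63256291e+00]), 'torque': array([-0.08756553,  0.05493041,  0.04203485]), 'width': 0.1441234547304077}
```

View pics/s12c.png

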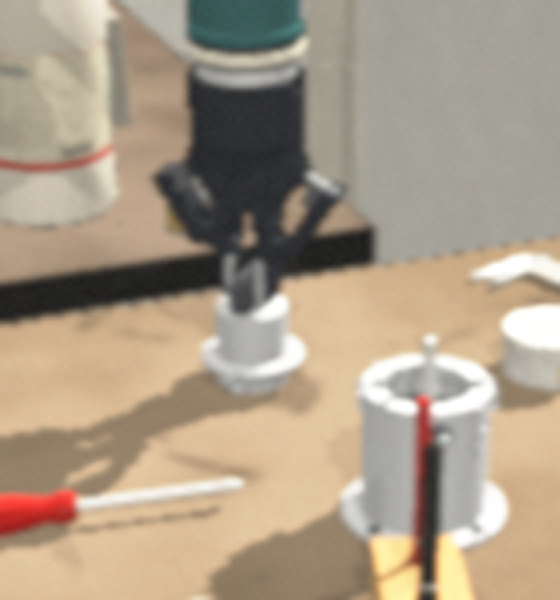

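View pics/w12.png

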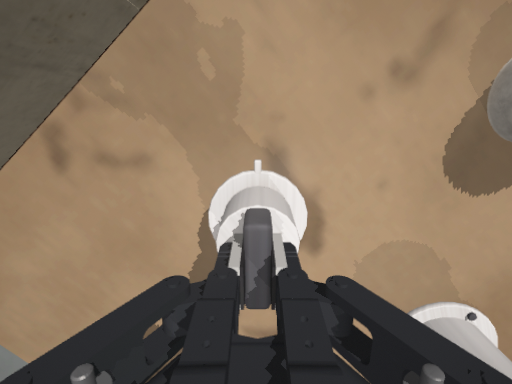

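jog_arm(
  turn=[
    [0, 0, 0],
    [0, 0, 0],
    [0, 0, 0],
    [0, 0, 0],
    [0, 0, 0],
  ],
  slide=[
    [0, -15, 0],
    [0, -40, 0],
    [0, -45, 0],
    [0, -45, 0],
    [0, -25, 0],
  ],
  grip=[5, 5, 5, 5, 5],
)

```text
time: 11.75
tool_pos: [0.5119, -0.0261, 0.2519]
tcp_rot: [-0.77, 1.719, -1.721]
wrist_force: [0.6, -0.0, -2.5]
width: 0.143
```

jog_arm(
  turn=[
    [0, 0, 0],
    [0, 0, 0],
  ],
  slide=[
    [0, 0, 0],
    [0, 0, 0],
  ],
  grip=[5, 5],
)

```text
time: 11.95
tool_pos: [0.5103, -0.026, 0.2474]
tcp_rot: [-0.775, 1.722, -1.72]
wrist_force: [-0.4, -0.1, -3.2]
width: 0.147
```

```bash
python3 -c "
from plan import *
plan([.5455,-.236,.25],68.5,15); st=bot.read_state();print(st['width'],st['wrist_force'])
"
```

```text
cur [ 0.5103 -0.026   0.2474] zyaw -41.59 down [-0.002  0.    -1.   ] n 15
total turn [ 2.1000e-03 -1.9215e+00 -9.0000e-04] row turn [ 1.000e-04 -1.281e-01 -1.000e-04]
slide [8.9, -0.2, 11.0]
slide [10.3, -0.2, 9.8]
slide [11.4, -0.2, 8.4]
slide [12.4, -0.2, 6.9]
slide [13.2, -0.2, 5.3]
slide [13.8, -0.2, 3.5]
slide [14.1, -0.2, 1.7]
slide [14.2, -0.2, -0.1]
slide [14.1, -0.2, -1.9]
slide [13.7, -0.2, -3.7]
slide [13.1, -0.2, -5.4]
slide [12.3, -0.2, -7.0]
slide [11.3, -0.2, -8.5]
slide [10.2, -0.2, -9.9]
slide [8.8, -0.2, -11.1]
0.14670788881755015 [-0.35998719 -0.12914434 -3.20659201]
```

jog_arm(
  turn=[
    [0, -0.128, 0],
    [0, -0.128, 0],
    [0, -0.128, 0],
    [0, -0.128, 0],
    [0, -0.128, 0],
  ],
  slide=[
    [8.9, 0, 11],
    [10.3, 0, 9.8],
    [11.4, 0, 8.4],
    [12.4, 0, 6.9],
    [13.2, 0, 5.3],
  ],
  grip=[5, 5, 5, 5, 5],
)

```text
time: 12.45
tool_pos: [0.5206, -0.0961, 0.2444]
tcp_rot: [-1.174, 1.275, -1.264]
wrist_force: [0.2, 0.5, -2.9]
width: 0.147
```

jog_arm(
  turn=[
    [0, -0.128, 0],
    [0, -0.128, 0],
    [0, -0.128, 0],
    [0, -0.128, 0],
    [0, -0.128, 0],
  ],
  slide=[
    [13.8, 0, 3.5],
    [14.1, 0, 1.7],
    [14.2, 0, 0],
    [14.1, 0, -1.9],
    [13.7, 0, -3.7],
  ],
  grip=[5, 5, 5, 5, 5],
)

```text
time: 12.95
tool_pos: [0.5323, -0.166, 0.2442]
tcp_rot: [-1.424, 0.795, -0.782]
wrist_force: [0.7, 0.2, -2.0]
width: 0.152
```

jog_arm(
  turn=[
    [0, -0.128, 0],
    [0, -0.128, 0],
    [0, -0.128, 0],
    [0, -0.128, 0],
    [0, -0.128, 0],
  ],
  slide=[
    [13.1, 0, -5.4],
    [12.3, 0, -7],
    [11.3, 0, -8.5],
    [10.2, 0, -9.9],
    [8.8, 0, -11.1],
  ],
  grip=[5, 5, 5, 5, 5],
)

```text
time: 13.45
tool_pos: [0.544, -0.2356, 0.244]
tcp_rot: [-1.549, 0.297, -0.285]
wrist_force: [0.1, -0.0, -2.6]
width: 0.144
```

jog_arm(
  turn=[
    [0, 0, 0],
    [0, 0, 0],
    [0, 0, 0],
  ],
  slide=[
    [0, 0, 0],
    [0, 0, 0],
    [0, 0, 0],
  ],
  grip=[5, 5, 5],
)

```text
time: 13.75
tool_pos: [0.5452, -0.235, 0.247]
tcp_rot: [-1.549, 0.299, -0.294]
wrist_force: [-0.0, -0.3, -2.3]
width: 0.147
```

```bash
python3 -c "
from plan import *
p=cap('wrist','w13'); s=cap('scene','s13')
cv2.imwrite('pics/s13c.png',cv2.resize(s['img'][100:260,200:340,::-1],None,fx=4,fy=3.75,interpolation=cv2.INTER_CUBIC))
plan([.5455,-.236,.25],68.5,1); st=bot.read_state();print(st['width'],st['wrist_force'])
"
```

```text
cur [ 0.5457 -0.2353  0.2481] zyaw 68.38 down [-0.001  0.001 -1.   ] n 1
total turn [-0.0003 -0.0021 -0.0014] row turn [-0.0003 -0.0021 -0.0014]
slide [0.1, -1.9, -0.8]
0.1429463782796002 [-0.87202292 -0.05203814 -3.23820151]
```

View pics/s13c.png

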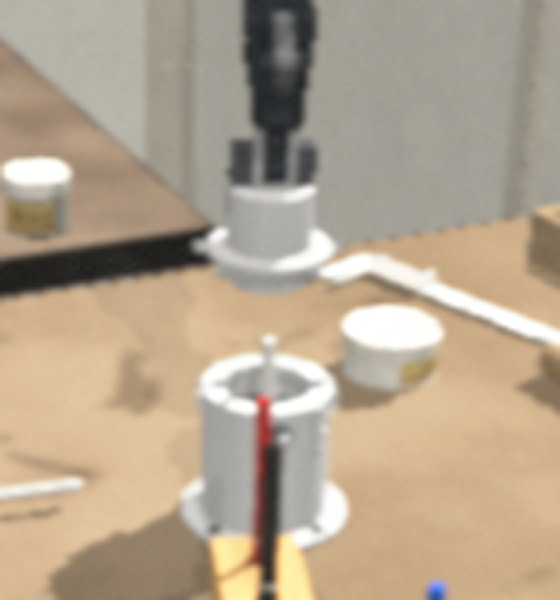

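View pics/w13.png

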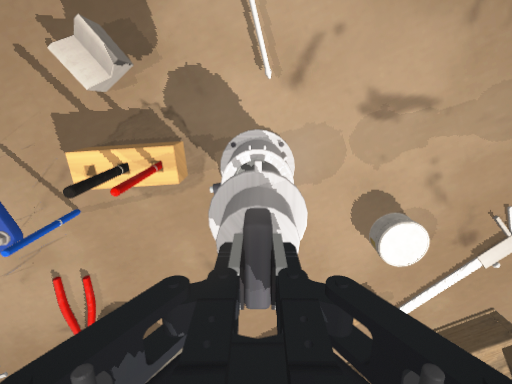

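jog_arm(
  turn=[
    [0, 0, 0],
    [0, 0, 0],
    [0, 0, 0],
    [0, 0, 0],
    [0, 0, 0],
  ],
  slide=[
    [0, 15, -0.5],
    [0, 25, 0],
    [0, 20, 0],
    [0, 0, 0],
    [0, 0, 0],
  ],
  grip=[5, 5, 5, 5, 5],
)

```text
time: 14.35
tool_pos: [0.5455, -0.2361, 0.1882]
tcp_rot: [-1.55, 0.297, -0.294]
wrist_force: [0.4, -0.7, -3.3]
width: 0.146
```

jog_arm(
  turn=[
    [0, 0, 0],
    [0, 0, 0],
  ],
  slide=[
    [0, 0, 0],
    [0, 0, 0],
  ],
  grip=[5, 5],
)

```text
time: 14.55
tool_pos: [0.547, -0.237, 0.1906]
tcp_rot: [-1.551, 0.293, -0.298]
wrist_force: [0.5, -0.6, -3.9]
width: 0.148
```

```bash
python3 -c "
from plan import *
p=cap('wrist','w14'); s=cap('scene','s14'); t=cap('top','t14')
cv2.imwrite('pics/s14c.png',cv2.resize(s['img'][140:240,210:330,::-1],None,fx=6,fy=6,interpolation=cv2.INTER_CUBIC))
cv2.imwrite('pics/w14c.png',cv2.resize(p['img'][130:280,180:330,::-1],None,fx=4,fy=4,interpolation=cv2.INTER_CUBIC))
plan([.5455,-.236,.185],68.5,1); st=bot.read_state();print(st['width'],st['wrist_force'])
"
```

```text
cur [ 0.5465 -0.2368  0.1901] zyaw 68.41 down [ 0.002 -0.001 -1.   ] n 1
total turn [ 0.0001 -0.0016  0.0018] row turn [ 0.0001 -0.0016  0.0018]
slide [-1.2, 5.1, 0.4]
0.15023613871822336 [-0.18529435 -0.38045388 -3.4755826 ]
```

View pics/s14c.png

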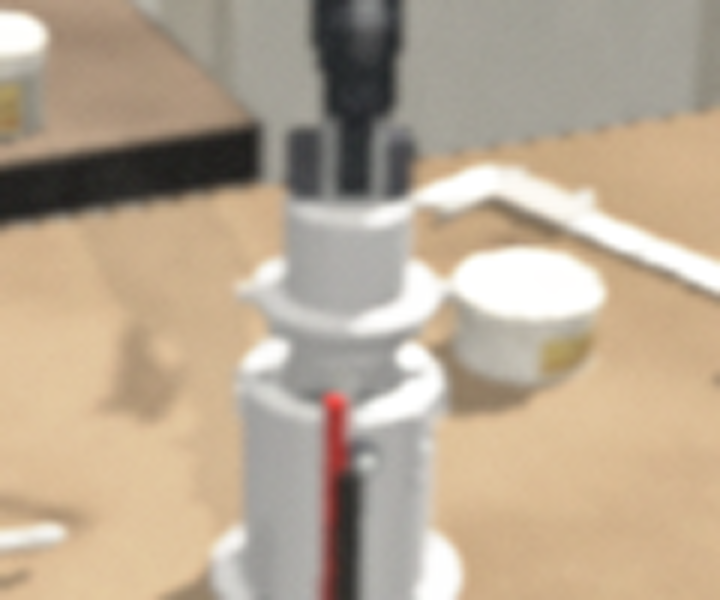

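View pics/w14c.png

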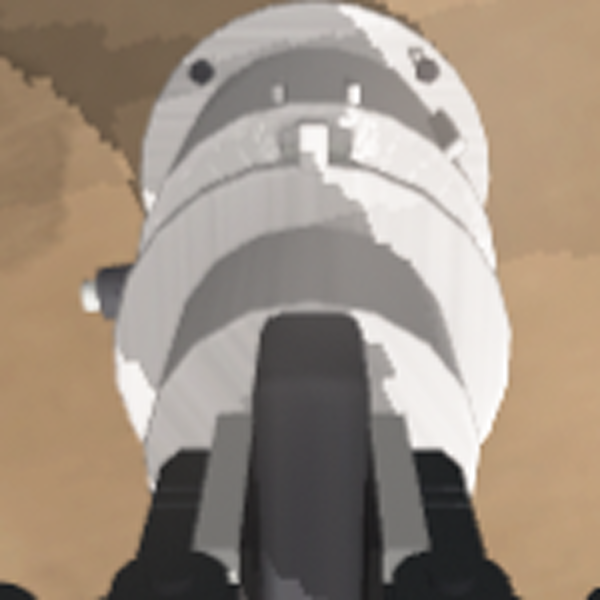

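The pointer at crop (313,140) sits centred in the notch between its ribs (278 and 354). The scene also shows lid and pot coaxial, at x of about 342 and 341, so I'll lower it.

jog_arm(
  turn=[
    [0, 0, 0],
    [0, 0, 0],
    [0, 0, 0],
    [0, 0, 0],
    [0, 0, 0],
  ],
  slide=[
    [-0.5, 7, 0.2],
    [0, 7, 0],
    [0, 6, 0],
    [0, 0, 0],
    [0, 0, 0],
  ],
  grip=[5, 5, 5, 5, 5],
)

```text
time: 15.2
tool_pos: [0.5453, -0.236, 0.1684]
tcp_rot: [-1.55, 0.296, -0.295]
wrist_force: [1.0, -0.3, -3.0]
width: 0.15
```

jog_arm(
  turn=[
    [0, 0, 0],
    [0, 0, 0],
    [0, 0, 0],
  ],
  slide=[
    [0, 4, 0],
    [0, 3, 0],
    [0, 0, 0],
  ],
  grip=[5, 5, 5],
)

```text
time: 15.5
tool_pos: [0.5452, -0.236, 0.1614]
tcp_rot: [-1.55, 0.296, -0.295]
wrist_force: [-0.0, -0.2, -3.3]
width: 0.148
```

```bash
python3 -c "
from plan import *
plan([.5455,-.236,.158],68.5,1); st=bot.read_state();print(st['width'],st['wrist_force'],st['torque'])
"
```

```text
cur [ 0.5452 -0.236   0.1614] zyaw 68.41 down [-0.001  0.    -1.   ] n 1
total turn [-0.     -0.0016 -0.001 ] row turn [-0.     -0.0016 -0.001 ]
slide [0.3, 3.4, 0.1]
0.14843444433156472 [-0.02476603 -0.24095112 -3.34842854] [-0.00873766  0.01561422 -0.034671  ]
```

jog_arm(
  turn=[
    [0, 0, 0],
    [0, 0, 0],
    [0, 0, 0],
    [0, 0, 0],
  ],
  slide=[
    [0, 2, 0],
    [0, 2, 0],
    [0, 0, 0],
    [0, 0, 0],
  ],
  grip=[5, 5, 5, 5],
)

```text
time: 15.9
tool_pos: [0.5455, -0.2362, 0.1579]
tcp_rot: [-1.55, 0.296, -0.295]
wrist_force: [-0.1, -0.3, -1.8]
width: 0.149
```

```bash
python3 -c "
from plan import *
p=cap('wrist','w15'); s=cap('scene','s15')
cv2.imwrite('pics/s15c.png',cv2.resize(s['img'][140:240,210:330,::-1],None,fx=6,fy=6,interpolation=cv2.INTER_CUBIC))
cv2.imwrite('pics/w15c.png',cv2.resize(p['img'][130:280,180:330,::-1],None,fx=4,fy=4,interpolation=cv2.INTER_CUBIC))
plan([.5455,-.236,.158],68.5,1); st=bot.read_state();print(st['width'],st['wrist_force'],st['torque'])
"
```

```text
cur [ 0.5455 -0.2362  0.158 ] zyaw 68.41 down [-0.  0. -1.] n 1
total turn [ 0.     -0.0016 -0.0001] row turn [ 0.     -0.0016 -0.0001]
slide [-0.1, -0.0, 0.1]
0.14606722260342161 [-0.02651013  0.12852304 -2.64443896] [ 0.02575219 -0.00725146 -0.00716961]
```

View pics/s15c.png

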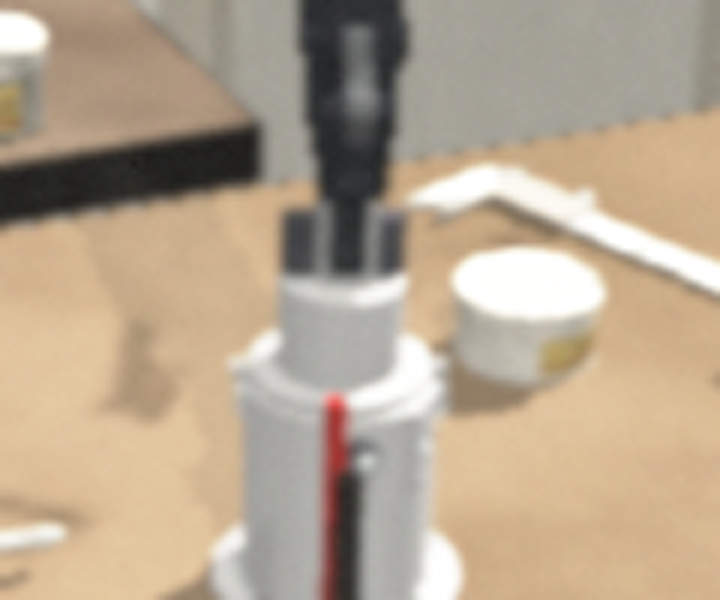

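View pics/w15c.png

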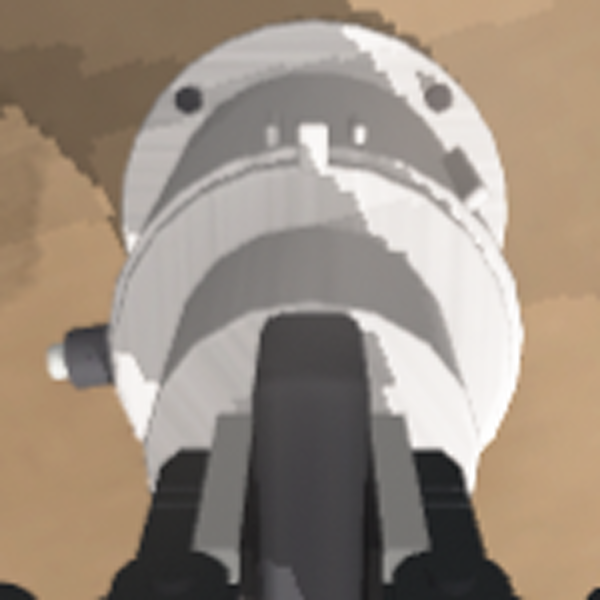

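The lid is nearly on the rim, with the pointer centred between the ribs at (313,140). I'll press down lightly.

jog_arm(
  turn=[
    [0, 0, 0],
    [0, 0, 0],
    [0, 0, 0],
  ],
  slide=[
    [0, 1.5, 0],
    [0, 0, 0],
    [0, 0, 0],
  ],
  grip=[5, 5, 5],
)

```text
time: 16.3
tool_pos: [0.5458, -0.2362, 0.1578]
tcp_rot: [-1.551, 0.295, -0.296]
wrist_force: [-2.4, 2.2, 6.4]
width: 0.145
```

```bash
python3 -c "
from plan import *
plan([.5455,-.236,.158],68.5,1); st=bot.read_state();print(st['width'],st['wrist_force'],st['torque'])
"
```

```text
cur [ 0.5458 -0.2362  0.1578] zyaw 68.41 down [ 0.001 -0.    -1.   ] n 1
total turn [-0.     -0.0015  0.0006] row turn [-0.     -0.0015  0.0006]
slide [-0.3, -0.2, 0.0]
0.14545310547190746 [-2.43966571  2.21915104  6.41077993] [ 0.27271016  0.63723801 -0.04275185]
```

jog_arm(
  turn=[
    [0, 0.08, 0],
    [0, 0.08, 0],
    [0, 0.08, 0],
    [0, 0.08, 0],
    [0, 0.08, 0],
  ],
  slide=[
    [0, -0.5, 0],
    [0, 0, 0],
    [0, 0, 0],
    [0, 0, 0],
    [0, 0, 0],
  ],
  grip=[5, 5, 5, 5, 5],
)

```text
time: 16.8
tool_pos: [0.5467, -0.2365, 0.1579]
tcp_rot: [-1.483, 0.607, -0.612]
wrist_force: [1.2, 0.3, 0.6]
width: 0.146
```

```bash
python3 -c "
from plan import *
plan([.5455,-.236,.158],23.4,1); st=bot.read_state();print(st['width'],st['wrist_force'],st['torque'])
"
```

```text
cur [ 0.5467 -0.2365  0.1579] zyaw 45.33 down [ 0.003 -0.001 -1.   ] n 1
total turn [-0.0016  0.3828  0.0023] row turn [-0.0016  0.3828  0.0023]
slide [-1.2, -0.1, -0.5]
0.1463607775663985 [1.15926745 0.312418   0.62425353] [ 0.15613803 -0.01158933  0.1374216 ]
```

jog_arm(
  turn=[
    [0, 0.08, 0],
    [0, 0.08, 0],
    [0, 0.08, 0],
    [0, 0.08, 0],
    [0, 0.065, 0],
  ],
  slide=[
    [-0.5, 0.3, 0],
    [0, 0, 0],
    [0, 0, 0],
    [0, 0, 0],
    [0, 0, 0],
  ],
  grip=[5, 5, 5, 5, 5],
)

```text
time: 17.3
tool_pos: [0.5464, -0.2367, 0.1579]
tcp_rot: [-1.375, 0.902, -0.908]
wrist_force: [-0.6, -1.0, 2.2]
width: 0.149
```

jog_arm(
  turn=[
    [0, 0, 0],
    [0, 0, 0],
    [0, 0, 0],
  ],
  slide=[
    [0, 0, 0],
    [0, 0, 0],
    [0, 0, 0],
  ],
  grip=[5, 5, 5],
)

```text
time: 17.6
tool_pos: [0.5464, -0.2365, 0.1579]
tcp_rot: [-1.376, 0.899, -0.905]
wrist_force: [1.5, -1.4, 5.1]
width: 0.146
```

```bash
python3 -c "
from plan import *
plan([.5455,-.236,.158],23.4,1); st=bot.read_state();print(st['width'],st['wrist_force'],st['torque'])
p=cap('wrist','w16'); s=cap('scene','s16'); t=cap('top','t16')
cv2.imwrite('pics/s16c.png',cv2.resize(s['img'][140:240,210:330,::-1],None,fx=6,fy=6,interpolation=cv2.INTER_CUBIC))
cv2.imwrite('pics/w16c.png',cv2.resize(p['img'][130:280,180:330,::-1],None,fx=4,fy=4,interpolation=cv2.INTER_CUBIC))
plan([.5455,-.236,.158],23.4,1)
"
```

```text
cur [ 0.5464 -0.2365  0.1579] zyaw 23.5 down [ 0.003 -0.002 -1.   ] n 1
total turn [-0.002   0.0018  0.0026] row turn [-0.002   0.0018  0.0026]
slide [-0.8, -0.1, -0.6]
0.14644551473941347 [ 1.51002375 -1.35544814  5.1443831 ] [-0.23811148 -0.15489542  0.09672874]
cur [ 0.5464 -0.2365  0.1579] zyaw 23.48 down [ 0.003 -0.002 -1.   ] n 1
total turn [-0.002   0.0014  0.0026] row turn [-0.002   0.0014  0.0026]
slide [-0.8, -0.1, -0.6]
```

View pics/s16c.png

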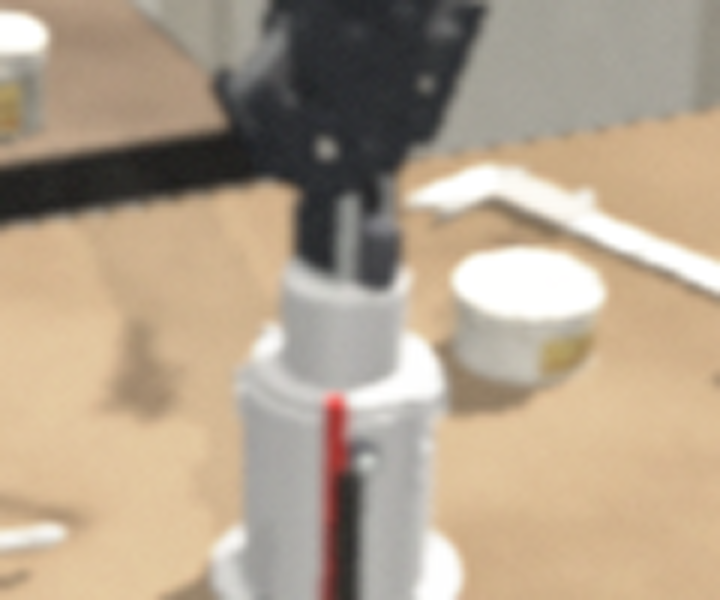

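View pics/w16c.png

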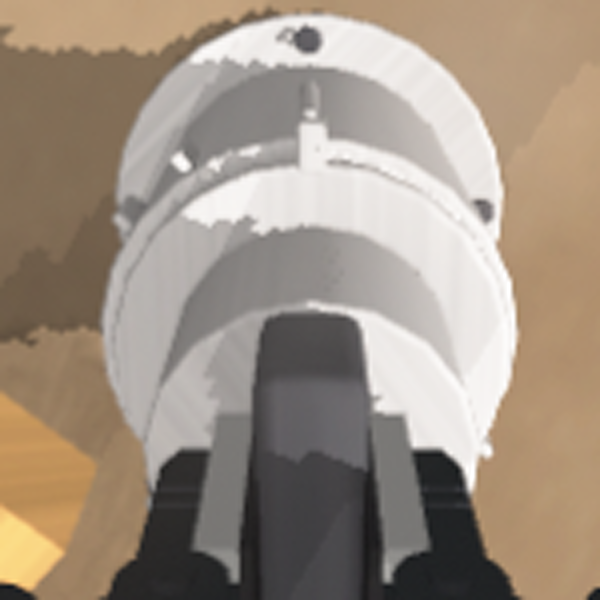

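The pointer at (313,145) is in line with the long single rib at (311,100), and the lid is seated and gripped. I'll let it settle and hand in.

jog_arm(
  turn=[
    [0, 0, 0],
    [0, 0, 0],
    [0, 0, 0],
  ],
  slide=[
    [0, 0, 0],
    [0, 0, 0],
    [0, 0, 0],
  ],
  grip=[5, 5, 5],
)

```text
time: 18.05
tool_pos: [0.5464, -0.2365, 0.1579]
tcp_rot: [-1.375, 0.9, -0.905]
wrist_force: [2.5, -1.2, 5.2]
width: 0.146
```

```bash
python3 -c "
from plan import *
plan([.5455,-.236,.158],23.4,1); st=bot.read_state();print(st['time'],st['width'],st['wrist_force'],st['torque'],st['joint_vel'])
print(bot.finish_job())
"
```

```text
cur [ 0.5464 -0.2365  0.1579] zyaw 23.48 down [ 0.003 -0.002 -1.   ] n 1
total turn [-0.002   0.0014  0.0026] row turn [-0.002   0.0014  0.0026]
slide [-0.8, -0.1, -0.6]
18.05 0.1457432999375348 [ 2.54322542 -1.15705783  5.17221128] [-0.28345374 -0.20681608  0.10329233] [-0.00133318 -0.00035674 -0.00138053  0.00091808 -0.00082505  0.00013231]
the job is handed in; nothing more can be done
None
```

I stood the metal scriber upright in the pot's sleeve and left the pencil and marker in the stand. I then lowered the lid over it through the notches until the flange sat on the rim. The lid is turned 45° clockwise, and I handed the job in at 18 s with the gripper still holding it.

- **Lid turn:** the tool's yaw went from 68.4° to 23.5°. In the last wrist picture the lid's pointer lines up with the single long rib. The wrist feels a return moment of about 0.10 N m, so the spring ring is engaged. That is in line with the 0.11 N m expected, though the reading is noisy. There was no sign of the click.
- **Lid seat:** the tool stayed at a height of 0.158 m, which matches a fully seated lid. It is pressing lightly, and the arm was still.
- **Position disagreement:** my estimates of the pot's centre from different views differed by about 1–2 mm. The tool sits about 1 mm from the centre I used.
- **Not seen at the end:** the lid hides the scriber, so it was last seen upright before the lid went on. The ring angle cannot be measured directly; it should be about 0.58 rad.

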